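# Isolate the light source, align the fastener and hold its panel shut

### The arm

A 6-joint arm with a two-finger parallel gripper is mounted at the origin on a cart in front of the work surface, level with it; the furniture and walls round the work are solid. World frame = base frame: x ahead of the robot, y to its left, z up, the work surface at z = 0. Lengths are in mm, angles in rad, forces in N, time in s.
With the tool pointing down it reaches from about 350 to 975 mm from the base axis. Payload 7.1 kg.
Tool frame: the origin (TCP) lies midway between the tips of the shut fingers; the grasp point (between the pads) lies 19 mm behind it; z points along the fingers, y is the line along which they close (so a half turn about z gives the same grasp; the last joint's range is limited). The gripper opens to 88 mm and grips with 3 to 60 N. Pads are 20 mm wide; open, the fingers measure 115 mm over their backs; the gripper's body (75 mm by 178 mm) begins 61 mm behind the grasp point.
Start: joints at [1.15, 0.423, 1.63, -0, 1.089, -0.019], TCP at [244.39, 575.22, 222.675] pointing down, gripper open.
Joint ranges: [-3, 3], [-0.9, 2.11], [0.09, 2.58], [-1.31, 4.45], [0.11, 2.69], [-2.54, 2.54]. Speed limits (rad/s): [2.39, 2.39, 3.01, 3.14, 3.14, 3.14].

### API

Orientations are given as a rotation vector (axis times angle).
In Python, from workcell import ctrl gives the robot as it stands. The module is installed in compiled form; this text tells all that it offers.
- The arm moves only by the tool servo_tool, never from a script. Its argument "increments" is a list of rows, each a list of 7 numbers: the shift along the world's x, y, z in cm, then the turn, a rotation vector about the world's x, y, z in degrees, then the opening, from -1 (shut) to 1 (fully open). A call has 1 to 20 rows; each row is the pose to reach, as a shift and turn from the pose commanded when the call began; what a row does not reach only later rows make up. A row lasts 1/12 s, in which the tool goes at most 41.7 mm and 7.16 degrees, less where a joint would pass 70% of its speed; a pose out of reach is approached as far as the arm can. A call with a gripper value outside its range is refused whole. The fingers move at their own pace and stop on an object; the grip force is fixed at half the most. Time passes only in rows, so rows that repeat a pose let the fingers close. It gives the time, the measured TCP pose, the force, the opening and the grip force at its end, in the units of the state.
- ctrl.get_obs(): the state, without advancing time (a new reading comes with each control period).
- ctrl.get_image(name): name is "side" or "top" or "wrist"; returns a dict with "image" (384x512x3 uint8, red, green, blue), "fx", "fy", "cx", "cy" (pixels), "k1" (the pictures are not rectified: a ray, as slopes to the right and down, at radius r is drawn at 1 + k1 r^2 times it, then the intrinsics apply), "extrinsics" (4x4, takes a point from camera to world coordinates); the wrist camera has in their place "tool_from_camera" (4x4, takes a point from camera to tool coordinates, whose origin is the TCP and whose axes are the flange's). Camera axes: x right, y up, looking along -z (the intrinsics and any distortion apply to the point x, -y, -z); pixel columns grow to the right and rows downward; lengths in mm; the calibration is good to about 2 mm. A picture is of the moment at which its call begins: read the wrist's pose just before it. There is no depth.
- ctrl.close_job(): hands the job in; it is judged then, once.
The state is a dict: "t": time; "qpos": joint angles; "qvel": joint speeds; "joint_torque": joint torques, N m; "ee_pos": TCP position; "orientation": TCP orientation; "ft_force": force on the tool from outside, world axes, zero at the start; "moment": the same for the moment, N m; "width": finger opening in mm; "grasp_force": force on a finger pad.
Only numpy, scipy, OpenCV 4.12 (cv2) and the standard library are available. Lean on these libraries where they do the work, as an engineer would, in place of code of your own. Each camera call takes 0.05 s, during which the arm holds its last target. There are 200 camera calls.

### The job

The cream light-source unit on the desk was left live with its filter-bay panel standing up on its springs, so first throw its red isolator lever to off (over towards the robot, until it snaps and stays). Then turn the black wing of the quarter-turn fastener on the panel until it lines up with the two dark index marks fore and aft of it, so that the cross bar underneath can pass the slot in the frame, and press the panel down until it sits flush on the frame. Finish while still holding the panel pressed down, the fastener left lined up, so that a colleague can drive the corner screws; do not disturb the bottle, canister or small box beside the unit.

Things in the scene. Friction and masses are not known exactly. Their poses are not given: they have to be found in the camera images.
- light_unit: Cream box, fixed to the desk, 140 mm (x) by 230 mm (y), top deck 76 mm high; origin at the centre of its underside, x pointing away from the robot, y left, z up. Isolator on the deck's left half at (0, 50) mm. Right half: filter bay under the access panel, centred on y = -58 mm; its frame has a slot at (38, -58) mm, 28 mm along x, 11 mm wide.
- isolator (a joint): Red throw lever: 0 = on (leaning 0.45 rad from upright to the unit's +x, away from the robot), 0.9 = off (0.45 rad to -x). Pivot along the unit's y at (0, 50, 89) mm of the unit. Over-centre detent: about 6 N at the tip moves it; past upright it snaps to the other end and stays.
- isolator_tip (a point): Free end of the red lever on its centre line, 45 mm from the pivot; the lever's head is 34 mm wide (along the unit's y), 10 mm thick and 16 mm high, on a neck 18 mm wide and 9 mm thick. The black housing below, with a yellow edge plate, is 72 mm (x) by 40 mm (y) and up to 24 mm above the deck.
- access_panel: Aluminium panel, 126 x 106 x 3 mm, with the fastener on it. Origin on its hinge axis along the unit's front edge (robot side), at (-62, -58, 78.5) mm of the unit; x points from the hinge to the free (far) edge, z is the normal of its upper face, which lies 1.5 mm above the origin.
- panel_hinge (a joint): Panel angle: 0 = flush on the frame (hard stop), 0.18 = sprung up, free edge about 23 mm high. Springs lift it: about 5 N at the fastener starts it down, about 8 N holds it at 0; let go, it springs up. If the fastener is not lined up its cross bar lands on the frame and stops the panel at about 0.12.
- panel_edge (a point): Middle of the panel's free edge, on its upper face, 129 mm from the hinge axis; two captive corner screws, 9 mm wide and 2 mm proud, sit 10 mm in from this edge, 44 mm to either side.
- fastener (a joint): Turn of the fastener about the panel's normal: 0 = wing and cross bar in line with the index marks and the slot (along the panel's x), positive = counter-clockwise from there, seen from above. Starts at 0.8 to 1.45, can turn from -0.35 to 1.57, stays where left (friction 0.03 N m). The cross bar, 24 x 6 mm, passes the slot within about 0.15 of 0.
- fastener_grip (a point): Point on the fastener's axis, half-way up its black wing, 14 mm above the panel, 100 mm from the hinge axis. Wing: 30 mm long (point's x), 9 mm thick (point's y), 20 mm high, top 24 mm above the panel, white line along the top, on a disc 31 mm across, 4 mm high. The point turns with the fastener; z is its axis.
- oil_bottle_mid (a point): Bystander: amber oil bottle with white cap, 30 mm across, 93 mm high, standing on the desk left of the unit; point on its axis 45 mm up.
- objective_case_mid (a point): Bystander: black screw canister, 53 mm across, 80 mm high, standing right of the unit; point on its axis 40 mm up.
- cover_box_mid (a point): Bystander: small green box 30 by 36 by 14 mm, lying left of the unit; its centre.

How it is judged (in metres and radians):
On the way, in this order (a step that is already met when the one before it is completed fails the run):
1. the isolator lever is thrown to off and stays there (value of joint isolator above 0.8 rad), for 0.2 s.
2. the fastener is turned until it lines up with the index marks, the isolator still off (value of joint fastener between -0.15 and 0.15 rad and value of joint isolator above 0.8 rad), for 0.2 s.
At the end, for the whole second after the job is handed in: Through the last second the robot holds the panel flush on the frame (hinge within 0.015 rad of shut, about 2 mm at the free edge) by pushing on the panel or its fastener with more than 3 N, the fastener within 0.17 rad of lined up and the isolator lever at off (over 0.8 rad) (value of joint isolator above 0.8 rad and value of joint fastener between -0.17 and 0.17 rad and value of joint panel_hinge below 0.015 rad and contact force between any of the fingers, the arm and access_panel above 3 N); the arm keeps its last pose, push and grip.
It fails at once if a bystander (bottle, canister or small box) is pushed more than 20 mm from its place or tipped (distance of any of oil_bottle_mid, objective_case_mid, cover_box_mid from where it was at the start of the episode above 0.02 m).
It also fails if it takes over 54 s, if anything falls off the work surface, if the arm or the gripper's body presses on something with over 40 N, if the wrist force passes 120 N, or if a joint passes its speed limit or range.

## Working session

There is one attempt and no reset: what is moved stays moved. The work goes in short steps, Python scripts to look and compute and a tool call to move; the robot and the scene stay as the last step left them, time stands still between calls to the robot, and variables do not carry over. Pictures are saved under pics/ and viewed, at most 10 in all, crops included, and the job is handed in when it is done.

Besides the shell and the picture viewer there is one more tool, called after ">>>" by a JSON object that holds its "api" and its "payload". servo_tool: Moves the arm, as the interface text tells. Its arguments: {"type":"object","properties":{"increments":{"type":"array","items":{"type":"array","items":{"type":"number"}}}},"required":["increments"]}

```bash
mkdir -p pics; cat > h.py <<'E'
import numpy as np, cv2
from scipy.spatial.transform import Rotation as R
from workcell import ctrl
def snap(name,fn):
    o=ctrl.get_obs(); d=ctrl.get_image(name); cv2.imwrite('pics/'+fn,d['image'][:,:,::-1])
    if name=='wrist':
        T=np.eye(4);T[:3,:3]=R.from_rotvec(o['orientation']).as_matrix();T[:3,3]=o['ee_pos'];E=T@np.array(d['tool_from_camera'])
    else: E=np.array(d['extrinsics'])
    np.savez('pics/'+fn+'.npz',E=E,k=[d[c] for c in('fx','fy','cx','cy','k1')])
    return d
def load(fn):
    z=np.load('pics/'+fn+'.npz');return z['E'],z['k']
def ray(fn,u,v):
    E,(fx,fy,cx,cy,k1)=load(fn); a=np.array([(u-cx)/fx,(v-cy)/fy]); p=a.copy()
    for _ in range(20): p=a/(1+k1*(p@p))
    d=E[:3,:3]@np.array([p[0],-p[1],-1]); return E[:3,3],d/np.linalg.norm(d)
def atz(fn,u,v,z):
    o,d=ray(fn,u,v); return o+d*(z-o[2])/d[2]
def proj(fn,P):
    E,(fx,fy,cx,cy,k1)=load(fn); q=np.linalg.inv(E)@np.r_[P,1]; a=np.array([q[0],-q[1]])/-q[2]; a=a*(1+k1*(a@a)); return np.array([a[0]*fx+cx,a[1]*fy+cy])
E
python3 - <<'E'
from h import *
for n in('top','side'):
    d=snap(n,n+'0.png'); print(d['extrinsics'],d['fx'],d['k1'])
ims=[cv2.imread(f'pics/{n}0.png') for n in('top','side')]
print(ctrl.get_obs())
E
```

```text
[[-4.22401047e-02  9.74543905e-01 -2.20181630e-01  3.08982776e+02]
 [-9.99101044e-01 -4.04098136e-02  1.28121275e-02  1.36873833e+02]
 [ 3.58848216e-03  2.20524882e-01  9.75374748e-01  9.52198041e+02]
 [ 0.00000000e+00  0.00000000e+00  0.00000000e+00  1.00000000e+00]] 413.92255339447456 -0.09846406772034445
[[-9.99772866e-01  2.08448931e-02  4.43918919e-03  5.05454477e+02]
 [-3.61713796e-03 -3.71230193e-01  9.28533823e-01  9.15474475e+02]
 [ 2.10031493e-02  9.28306864e-01  3.71221273e-01  4.10546496e+02]
 [ 0.00000000e+00  0.00000000e+00  0.00000000e+00  1.00000000e+00]] 348.0918443795979 -0.03246618259079451
{'t': 0.1, 'qpos': array([ 1.15001449e+00,  4.23787906e-01,  1.63053045e+00, -9.51982601e-06,
        1.08859376e+00, -1.89945095e-02]), 'qvel': array([ 1.41936153e-03, -2.87910851e-03, -2.17954450e-03,  6.08041399e-04,
       -5.36774164e-04, -4.72207994e-05]), 'joint_torque': array([-6.90325469e-04, -5.45611668e+01, -2.74324554e+01,  6.45644940e-02,
        1.87712983e-02,  1.71677840e-05]), 'ee_pos': array([244.20399425, 574.82069904, 221.99742221]), 'orientation': array([-6.26826703e-01, -3.07813776e+00,  2.02540982e-03]), 'ft_force': array([-0.02453803, -0.63975537,  0.36930189]), 'moment': array([ 0.04043328,  0.00547936, -0.04450717]), 'grasp_force': 0.0, 'width': 87.8879530054536}
```

View pics/top0.png

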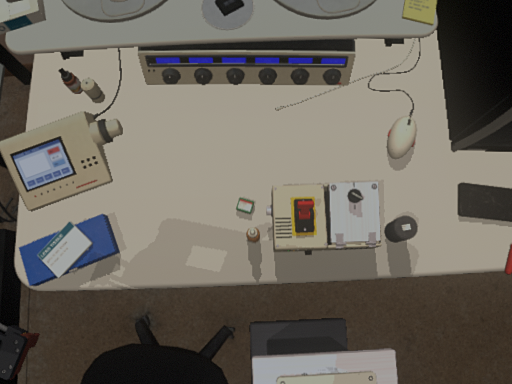

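View pics/side0.png

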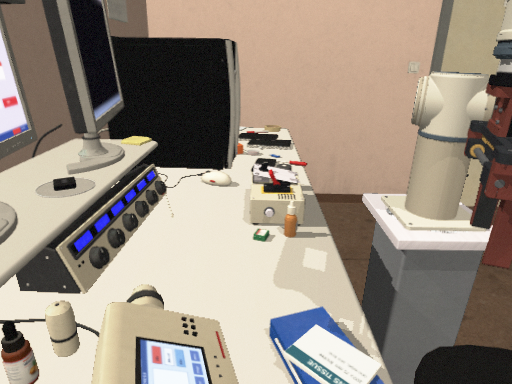

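Top view: the unit is at u 272–381, v 182–250, with the lever near (305,210), the wing near (355,195), the bottle (253,235), box (245,205) and canister (401,229). I'll enlarge the unit.

```bash
python3 - <<'E'
from h import *
a=cv2.imread('pics/top0.png')[170:260,265:395]; cv2.imwrite('pics/c0.png',cv2.resize(a,None,fx=6,fy=6,interpolation=cv2.INTER_CUBIC))
E
```

```text
(no output)
```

View pics/c0.png

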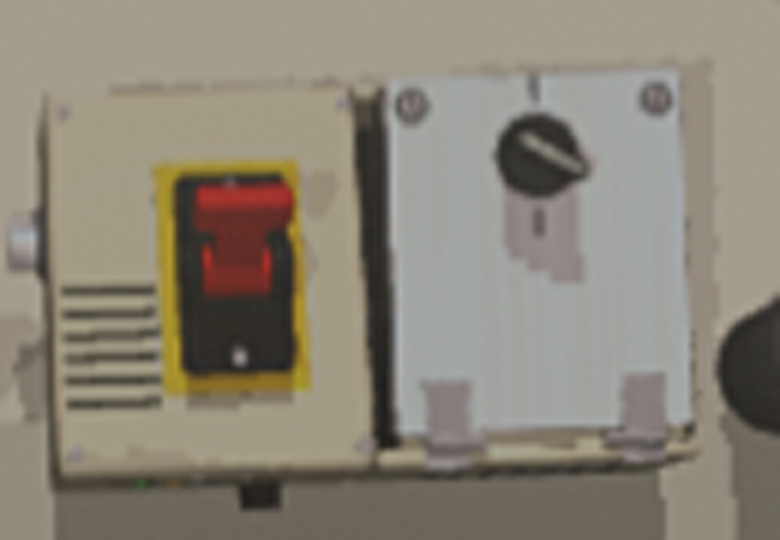

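The crop shows deck corners at (48,93) and (62,475), and panel far corners at (388,75) and (680,68). The marks are at (534,88) and (539,222). The wing line runs (522,135)–(586,170), so the wing is turned CCW from the marks by roughly 1 rad. I'll fit the pose next.

```bash
cat >> h.py <<'E'
def Rz(a): return R.from_euler('z',a).as_matrix()
def unit(p,P): return np.array([p[0],p[1],0])+Rz(p[2])@np.array(P,float)
def pan(h,P):
    x,y,z=P; return np.array([-62+x*np.cos(h)-z*np.sin(h),-58+y,78.5+x*np.sin(h)+z*np.cos(h)])
E
python3 - <<'E'
from h import *
from scipy.optimize import least_squares
f='top0.png'
pts=[((48,93),(70,115,76)),((62,475),(-70,115,76)),((388,75),pan(.18,(129,53,1.5))),((680,68),pan(.18,(129,-53,1.5))),((692,430),pan(.18,(3,-53,1.5))),((690,457),(-70,-115,76)),((555,150),pan(.18,(100,0,25.5)))]
px=lambda c:np.array([265+(c[0]+.5)/6-.5,170+(c[1]+.5)/6-.5])
s=least_squares(lambda p:np.concatenate([proj(f,unit(p,P))-px(c) for c,P in pts]),[450,50,0],loss='soft_l1')
p=s.x;print(p,s.fun.reshape(-1,2).round(2))
np.save('p.npy',p)
a,b=[atz(f,*px(c),78.5+20+25) for c in((522,135),(586,170))]
d=b-a; print('wing yaw',np.arctan2(d[1],d[0])-p[2],np.linalg.norm(d[:2]))
for n,P in dict(tip=(19.6,50,129.5),piv=(0,50,89),fast=pan(.18,(100,0,15.5)),fast0=pan(0,(100,0,15.5))).items(): print(n,unit(p,P))
for n,(u,v,z) in dict(bottle=(253,229,93),can=(402,225,80),box=(245,205,14)).items(): print(n,atz(f,u,v,z))
E
```

```text
[ 4.48706995e+02 -1.39433950e+01 -1.71852640e-02] [[-0.54 -0.78]
 [-0.83  0.08]
 [-0.21  0.34]
 [ 0.34  0.39]
 [ 0.28 -0.76]
 [ 2.25 -0.09]
 [-0.16  0.54]]
wing yaw -2.112976671802937 24.86546526901762
tip [469.16332127  35.71240726 129.5       ]
piv [449.56621547  36.04922186  89.        ]
fast [481.31474634 -72.51238871 111.65253458]
fast0 [485.70468712 -72.58783842  94.        ]
bottle [422.35818747 144.87085242  93.        ]
can [ 418.38102919 -175.1500659    80.        ]
box [489.16298897 161.90442433  14.        ]
```

Pose fitted: wing at about +1.03 rad, lever tip near (469,36,130). I'll fly to just beyond the lever with the fingers shut.

>>> {"api": "servo_tool", "payload": {"increments": [[26.1,-54,-3,0,0,-68,-1],[26.1,-54,-3,0,0,-68,-1],[26.1,-54,-3,0,0,-68,-1],[26.1,-54,-3,0,0,-68,-1],[26.1,-54,-3,0,0,-68,-1],[26.1,-54,-3,0,0,-68,-1],[26.1,-54,-3,0,0,-68,-1],[26.1,-54,-3,0,0,-68,-1],[26.1,-54,-3,0,0,-68,-1],[26.1,-54,-3,0,0,-68,-1],[26.1,-54,-3,0,0,-68,-1],[26.1,-54,-3,0,0,-68,-1],[26.1,-54,-3,0,0,-68,-1],[26.1,-54,-3,0,0,-68,-1],[26.1,-54,-3,0,0,-68,-1],[26.1,-54,-3,0,0,-68,-1],[26.1,-54,-3,0,0,-68,-1],[26.1,-54,-3,0,0,-68,-1]]}}

```text
t: 1.6
ee_pos: [504.7, 35.8, 192.4]
orientation: [-2.241, -2.201, 0.001]
ft_force: [-0.1, -0.7, 0.8]
width: 0.6
grasp_force: 0.0
```

```bash
python3 - <<'E'
from h import *
snap('wrist','w1.png'); p=np.load('p.npy')
im=cv2.imread('pics/w1.png')
for P in [(19.6,50,129.5),(70,115,76),pan(.18,(100,0,25.5)),pan(.18,(129,53,1.5)),pan(.18,(129,-53,1.5)),(36,50,100)]:
    q=proj('w1.png',unit(p,P)); print(q); cv2.drawMarker(im,tuple(int(x) for x in q),(0,255,0),0,12)
cv2.imwrite('pics/w1m.png',cv2.resize(im,(800,600)))
E
```

```text
[207.08723129 204.77852508]
[267.61653886 119.81716803]
[226.4360576  312.25007216]
[261.54905232 252.15992187]
[260.40874217 343.04055476]
[230.09587786 194.82881985]
```

View pics/w1m.png

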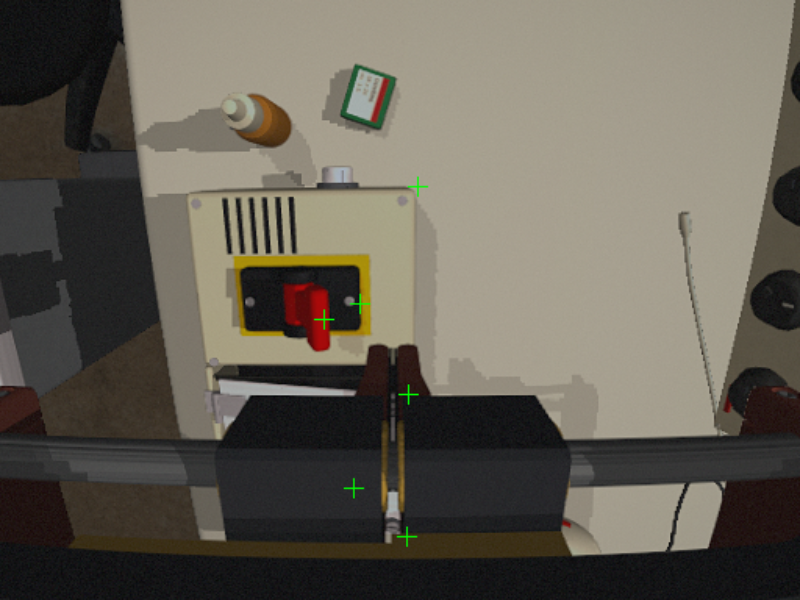

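The wrist view agrees with the fit to about 1–2 mm: lever head at (319,319) against a predicted (324,319), fingers beyond it on +x. Now descend and push towards the robot.

>>> {"api": "servo_tool", "payload": {"increments": [[0,0,-4,0,0,0,-1],[0,0,-8.2,0,0,0,-1],[0,0,-8.2,0,0,0,-1],[-1,0,-8.2,0,0,0,-1],[-2,0,-8.2,0,0,0,-1],[-3,0,-8.2,0,0,0,-1],[-4,0,-8.2,0,0,0,-1],[-5,0,-8.2,0,0,0,-1],[-5.8,0,-8.2,0,0,0,-1],[-6.3,0,-8.2,0,0,0,-1],[-6.3,0,-8.2,0,0,0,-1]]}}

```text
t: 2.57
ee_pos: [448.9, 35.6, 114.1]
orientation: [2.232, 2.194, 0.02]
ft_force: [15.6, -0.5, -2.6]
width: 0.3
grasp_force: 8.0
```

>>> {"api": "servo_tool", "payload": {"increments": [[0,0,0,0,0,0,-1],[0,0,0,0,0,0,-1],[1.5,0,0,0,0,0,-1],[2.5,0,2,0,0,0,-1],[2.5,0,6,0,0,0,-1],[2.5,0,8,0,0,0,-1]]}}

```text
t: 3.07
ee_pos: [467.7, 35.4, 194.4]
orientation: [2.24, 2.2, 0.003]
ft_force: [0.0, 0.4, 0.1]
width: 0.1
grasp_force: 0.0
```

```bash
python3 - <<'E'
from h import *
snap('top','t2.png');snap('side','s2.png');d=snap('wrist','w2.png')
a=cv2.resize(cv2.imread('pics/w2.png')[80:300,80:300],(500,500)); b=cv2.resize(cv2.imread('pics/s2.png')[150:230,230:310],(300,300))
o=np.zeros((500,800,3),np.uint8);o[:,:500]=a;o[:300,500:]=b;cv2.imwrite('pics/c2.png',o)
print(ctrl.get_obs()['ee_pos'],ctrl.get_obs()['ft_force'])
E
```

```text
[467.63993879  35.35317894 193.02282203] [-0.58181175  0.0488312  -0.38427855]
```

View pics/c2.png

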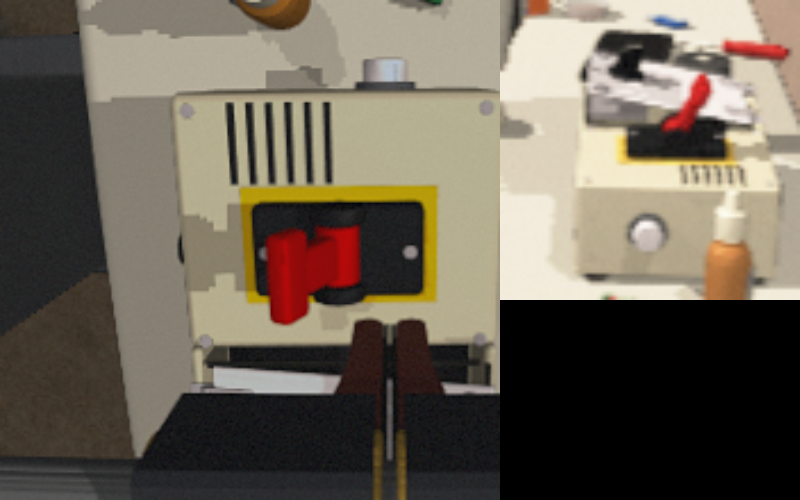

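Lever is leaning towards the robot, so it is off. Now the grasp pose on the wing.

```bash
cat >> h.py <<'E'
def tool(p,h,psi,P):  # tool along -panel normal, tool y at angle psi in the panel
    M=Rz(p[2])@R.from_euler('y',-h).as_matrix()@Rz(psi)
    return unit(p,pan(h,P)), M@np.array([[-1,0,0],[0,1,0],[0,0,-1]])@np.eye(3)
def inc(x0,M0,x,M):
    return ((x-x0)/10).round(2),np.degrees(R.from_matrix(M@M0.T).as_rotvec()).round(1)
E
python3 - <<'E'
from h import *
p=np.load('p.npy'); o=ctrl.get_obs(); print(o['t'],o['ee_pos'])
x0=np.array([467.4,35.2,190.7]); M0=R.from_euler('z',-68,degrees=True).as_matrix()@R.from_rotvec([-.6268,-3.0781,0]).as_matrix()
M0b=R.from_rotvec(o['orientation']).as_matrix(); print((M0-M0b).round(3)); print(M0b.round(2))
for z in (70,8.5):
    x,M=tool(p,.18,1.03-np.pi/2,(100,0,z)); print(x,M.round(2),inc(x0,M0b,x,M))
xg,Mg=x,M
for a in (.8,.5,.2,0): print(a,inc(xg,Mg,*tool(p,.18,a-np.pi/2,(100,0,8.5))))
E
```

```text
3.2167 [467.63993879  35.35317894 193.02282203]
[[ 0.     0.    -0.004]
 [-0.    -0.     0.   ]
 [-0.    -0.004 -0.   ]]
[[ 0.02  1.    0.  ]
 [ 1.   -0.02  0.  ]
 [ 0.    0.   -1.  ]]
[471.55907535 -72.34471842 165.27201584] [[-0.83  0.52  0.18]
 [ 0.53  0.85 -0.  ]
 [-0.15  0.09 -0.98]] (array([  0.42, -10.75,  -2.54]), array([-5.6, -9.1, 58.9]))
[482.5677683  -72.53392434 104.76562873] [[-0.83  0.52  0.18]
 [ 0.53  0.85 -0.  ]
 [-0.15  0.09 -0.98]] (array([  1.52, -10.77,  -8.59]), array([-5.6, -9.1, 58.9]))
0.8 (array([0., 0., 0.]), array([  2.4,  -0. , -13. ]))
0.5 (array([0., 0., 0.]), array([  5.4,  -0.1, -29.9]))
0.2 (array([0., 0., 0.]), array([  8.5,  -0.1, -46.8]))
0 (array([0., 0., 0.]), array([ 10.6,  -0.2, -58.1]))
```

```bash
python3 - <<'E'
from h import *
p=np.load('p.npy'); o=ctrl.get_obs()
x0=np.array([467.4,35.2,190.7]); M0=R.from_rotvec(o['orientation']).as_matrix()
for z in (70,8.5):
    x,M=tool(p,.18,1.03-np.pi,(100,0,z)); print(x,M.round(2),inc(x0,M0,x,M))
xg,Mg=x,M
for a in (.8,.5,.2,0): print(a,inc(xg,Mg,*tool(p,.18,a-np.pi,(100,0,8.5))))
E
```

```text
[471.55907535 -72.34471842 165.27201584] [[ 0.52  0.83  0.18]
 [ 0.85 -0.53 -0.  ]
 [ 0.09  0.15 -0.98]] (array([  0.42, -10.75,  -2.54]), array([  2.7,  -9.9, -30.9]))
[482.5677683  -72.53392434 104.76562873] [[ 0.52  0.83  0.18]
 [ 0.85 -0.53 -0.  ]
 [ 0.09  0.15 -0.98]] (array([  1.52, -10.77,  -8.59]), array([  2.7,  -9.9, -30.9]))
0.8 (array([0., 0., 0.]), array([  2.4,  -0. , -13. ]))
0.5 (array([0., 0., 0.]), array([  5.4,  -0.1, -29.9]))
0.2 (array([0., 0., 0.]), array([  8.5,  -0.1, -46.8]))
0 (array([0., 0., 0.]), array([ 10.6,  -0.2, -58.1]))
```

>>> {"api": "servo_tool", "payload": {"increments": [[0.42,-10.75,-2.5,2.7,-9.9,-30.9,0.2],[0.42,-10.75,-2.5,2.7,-9.9,-30.9,0.2],[0.42,-10.75,-2.5,2.7,-9.9,-30.9,0.2],[0.42,-10.75,-2.5,2.7,-9.9,-30.9,0.2],[0.42,-10.75,-2.5,2.7,-9.9,-30.9,0.2],[0.42,-10.75,-2.5,2.7,-9.9,-30.9,0.2],[0.42,-10.75,-2.5,2.7,-9.9,-30.9,0.2],[0.42,-10.75,-2.5,2.7,-9.9,-30.9,0.2]]}}

```text
t: 3.88
ee_pos: [471.2, -71.9, 165.5]
orientation: [2.663, 1.481, 0.234]
ft_force: [-0.1, -0.4, -0.7]
width: 50.2
grasp_force: 0.0
```

```bash
python3 - <<'E'
from h import *
snap('wrist','w3.png'); p=np.load('p.npy');o=ctrl.get_obs();print(o['ee_pos'],o['width'],o['qpos'])
im=cv2.imread('pics/w3.png')
for P in [pan(.18,(100,0,25.5)),pan(.18,(129,53,1.5)),pan(.18,(129,-53,1.5))]:
    q=proj('w3.png',unit(p,P)); print(q); cv2.drawMarker(im,tuple(int(x) for x in q),(0,255,0),0,8)
cv2.imwrite('pics/w3m.png',cv2.resize(im,(800,600)))
E
```

```text
[471.5672511  -71.89897577 165.57988142] 52.041295949017396 [-0.19842146  0.22549765  2.1072718   0.05744343  0.63660694  0.31443782]
[251.28443288 211.65168659]
[248.48087874 126.83291526]
[312.69179454 236.65572048]
```

View pics/w3m.png

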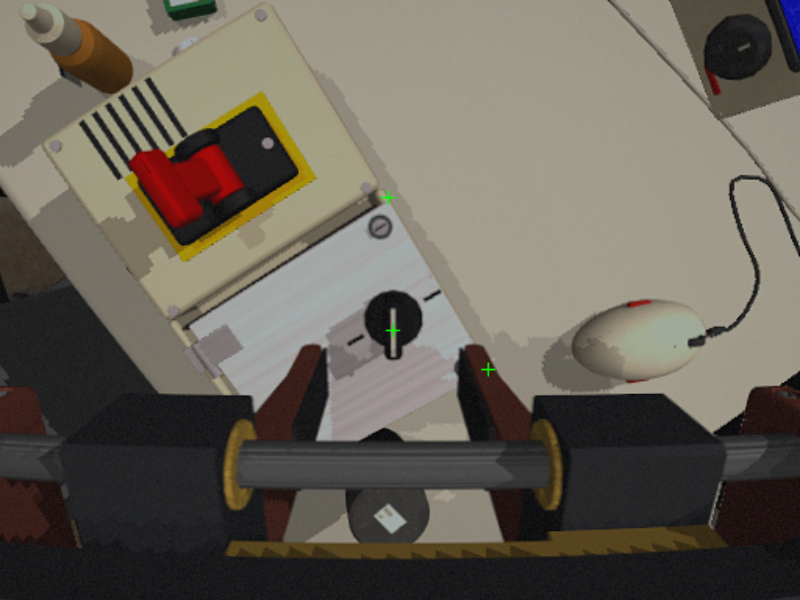

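Wing line at (392,308)–(393,357) lies square between the fingers and on the predicted centre. Descend along the normal and grip.

>>> {"api": "servo_tool", "payload": {"increments": [[0.55,0,-3,0,0,0,0.2],[0.9,0,-4.9,0,0,0,0.2],[1.1,0,-6.0,0,0,0,0.2],[1.1,0,-6.0,0,0,0,0],[1.1,0,-6.0,0,0,0,-1],[1.1,0,-6.0,0,0,0,-1],[1.1,0,-6.0,0,0,0,-1],[1.1,0,-6.0,0,0,0,-1],[1.1,0,-6.0,0,0,0,-1],[1.1,0,-6.0,0,0,0,-1]]}}

```text
t: 4.77
ee_pos: [482.5, -72.2, 106.1]
orientation: [2.664, 1.477, 0.236]
ft_force: [-8.2, 8.0, 1.5]
width: 10.1
grasp_force: 5.9
```

>>> {"api": "servo_tool", "payload": {"increments": [[0,0,0,0,0,0,-1],[0,0,0,0,0,0,-1],[0,0,0,0.7,0,-4,-1],[0,0,0,1.5,0,-8,-1],[0,0,0,2.2,0,-12,-1],[0,0,0,2.9,0,-16,-1],[0,0,0,3.6,0,-20,-1],[0,0,0,4.4,0,-24,-1],[0,0,0,5.1,0,-28,-1],[0,0,0,5.8,-0.1,-32,-1],[0,0,0,6.6,-0.1,-36,-1],[0,0,0,7.3,-0.1,-40,-1],[0,0,0,8.0,-0.1,-44,-1],[0,0,0,8.8,-0.2,-48,-1],[0,0,0,9.5,-0.2,-52,-1],[0,0,0,10.2,-0.2,-56,-1],[0,0,0,10.6,-0.2,-58,-1],[0,0,0,10.6,-0.2,-58,-1],[0,0,0,10.6,-0.2,-58,-1]]}}

```text
t: 6.35
ee_pos: [482.3, -72.0, 105.7]
orientation: [-3.126, 0.024, -0.283]
ft_force: [-2.2, 4.3, 4.8]
width: 9.1
grasp_force: 30.0
```

```bash
python3 - <<'E'
from h import *
snap('wrist','w4.png'); p=np.load('p.npy');o=ctrl.get_obs();print(o['ee_pos'],o['width'],o['grasp_force'],o['ft_force'],o['qpos'])
M=R.from_rotvec(o['orientation']).as_matrix();print(M.round(3))
# wing direction = tool x, in panel frame
w=R.from_euler('y',.18).as_matrix()@Rz(-p[2])@M[:,0];print('wing',np.arctan(w[1]/w[0]))
cv2.imwrite('pics/w4m.png',cv2.resize(cv2.imread('pics/w4.png')[130:290,160:370],(788,600)))
x,Mt=tool(p,.18,-np.pi,(100,0,8.5))
for h in(.12,.06,0): print(h,inc(x,Mt,*tool(p,h,-np.pi,(100,0,8.5))))
E
```

```text
[482.25292187 -72.00178002 105.70882648] 8.664941871450818 30.002926290035248 [-1.59997202  4.07220621  4.71466172] [-0.19585146  0.35487204  2.12462789  0.07827063  0.48661142  1.32413396]
[[ 0.984 -0.015  0.179]
 [-0.015 -1.     0.002]
 [ 0.179 -0.004 -0.984]]
wing 0.0015908513944520716
0.12 (array([ 0.14, -0.  , -0.59]), array([ 0.1,  3.4, -0. ]))
0.06 (array([ 0.24, -0.  , -1.18]), array([ 0.1,  6.9, -0. ]))
0 (array([ 0.31, -0.01, -1.78]), array([ 0.2, 10.3, -0. ]))
```

View pics/w4m.png

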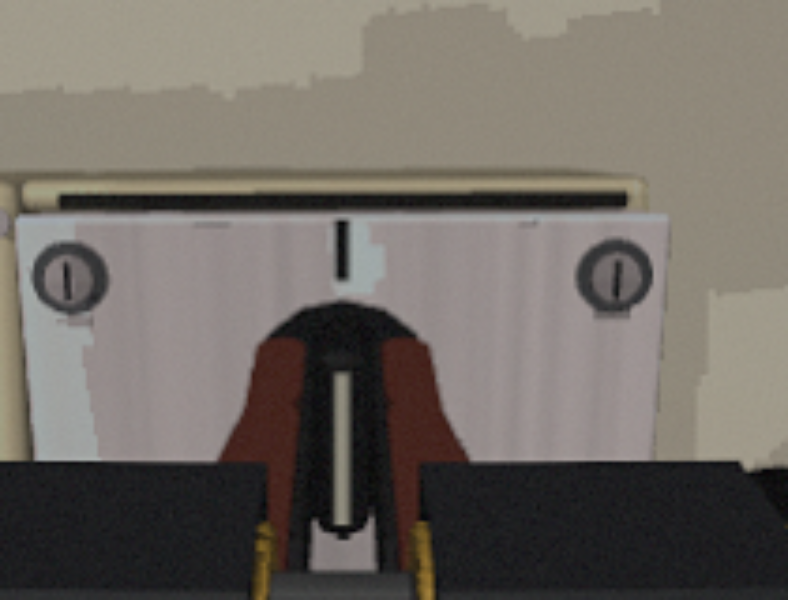

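The wing's white line is collinear with the index mark at (342,250), so the fastener is lined up. Press down along the hinge arc.

>>> {"api": "servo_tool", "payload": {"increments": [[0.04,0,-0.15,0,0.9,0,-1],[0.08,0,-0.3,0,1.7,0,-1],[0.11,0,-0.45,0,2.6,0,-1],[0.14,0,-0.6,0,3.4,0,-1],[0.17,0,-0.75,0,4.3,0,-1],[0.2,0,-0.9,0,5.2,0,-1],[0.22,0,-1.05,0,6.0,0,-1],[0.24,0,-1.2,0.1,6.9,0,-1],[0.26,0,-1.35,0.1,7.7,0,-1],[0.28,0,-1.5,0.1,8.6,0,-1],[0.3,0,-1.65,0.2,9.5,0,-1],[0.31,0,-1.8,0.2,10.3,0,-1],[0.31,0,-1.95,0.2,10.3,0,-1],[0.31,0,-2.1,0.2,10.3,0,-1],[0.31,0,-2.2,0.2,10.3,0,-1],[0.31,0,-2.2,0.2,10.3,0,-1],[0.31,0,-2.2,0.2,10.3,0,-1]]}}

```text
t: 7.82
ee_pos: [486.6, -72.1, 86.3]
orientation: [-3.136, 0.025, -0.005]
ft_force: [-8.9, 7.3, 36.3]
width: 8.9
grasp_force: 30.0
```

```bash
python3 - <<'E'
from h import *
d=snap('wrist','w5.png');snap('side','s5.png'); o=ctrl.get_obs();print(o['ee_pos'],o['width'],o['grasp_force'],o['ft_force'],o['moment'])
p=np.load('p.npy');M=R.from_rotvec(o['orientation']).as_matrix();w=Rz(-p[2])@M[:,0];print('wing',np.arctan(w[1]/w[0]),M.round(3))
a=cv2.resize(cv2.imread('pics/w5.png')[130:290,160:370],(525,400)); b=cv2.resize(cv2.imread('pics/s5.png')[145:235,235:305],(275,400))
cv2.imwrite('pics/c5.png',np.hstack([a,b]))
for h in (0,.03,.18):print(h,[proj('w5.png',unit(p,pan(h,(129,y,1.5)))).round(1) for y in(53,-53)])
E
```

```text
[486.59892943 -72.10503094  86.30817638] 8.883511539525102 30.021421015262604 [-9.79909641  5.77167904 35.70957127] [1.10034879 1.78321603 0.08367753]
wing 0.001362091781370227 [[ 1.    -0.016  0.003]
 [-0.016 -1.     0.005]
 [ 0.003 -0.005 -1.   ]]
0 [array([160.7, 188.6]), array([339.2, 189.2])]
0.03 [array([158.8, 190.5]), array([341.1, 191. ])]
0.18 [array([148. , 203.9]), array([351.3, 204.6])]
```

View pics/c5.png

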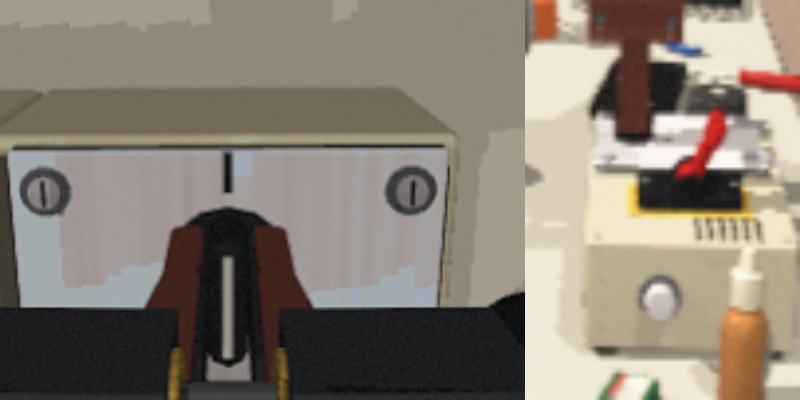

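Panel width in the view (175.6 px) matches flush, the gap is closed, the wing is in line and the lever is still off. Push is 36 N; I'll ease it a little and hand in.

>>> {"api": "servo_tool", "payload": {"increments": [[0,0,0.1,0,0,0,-1],[0,0,0.1,0,0,0,-1],[0,0,0.1,0,0,0,-1],[0,0,0.1,0,0,0,-1],[0,0,0.1,0,0,0,-1],[0,0,0.1,0,0,0,-1]]}}

```text
t: 8.42
ee_pos: [486.5, -72.1, 86.5]
orientation: [-3.136, 0.025, -0.005]
ft_force: [-6.1, 5.3, 23.8]
width: 8.7
grasp_force: 30.0
```

```bash
python3 -c "
from workcell import ctrl
print(ctrl.close_job())"
```

```text
the job is handed in; nothing more can be done
None
```

The job is handed in, with no verdict shown: the isolator is off, the fastener is lined up to about 0.002 rad, the gripper holds the panel flush with about 24 N, and the bystanders were never touched.

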